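Lock a tape reel with a horseshoe clip and fork tool

ROBOT

A 7-joint arm with a two-finger parallel gripper is mounted at the origin on a cart in front of the work surface, level with it; the furniture and walls round the work are solid. World frame = base frame: x ahead of the robot, y to its left, z up, the work surface at z = 0. Lengths are in m, angles in rad, forces in N, time in s.
With the tool pointing down it reaches from about 0.35 to 0.9 m from the base axis. Payload 7.2 kg.
Tool frame: the origin (TCP) lies on the centre line of the jaws, within the pads' length; the fingertips stand 11 mm ahead of it and the grasp point (between the pads) lies 8 mm behind it (bot.finger_overhang is the distance from the TCP to the fingertips, in m); z points along the fingers, y is the line along which they close (so a half turn about z gives the same grasp; the last joint's range is limited). The gripper opens to 85 mm and grips with 20 to 120 N. Pads are 22 mm wide; open, the fingers measure 114 mm over their backs; the gripper's body (76 mm by 85 mm) begins 54 mm behind the grasp point. The pads swing forward as they close: fully open they stand 13 mm farther back than shut.
Start: joints at [1.09, 0.411, -0.013, 1.596, 0.006, 1.134, -0.082], TCP at [0.251, -0.573, 0.215] pointing down, gripper open.
Joint ranges: [-2.95, 2.95], [-0.29, 1.99], [-1.47, 1.44], [0.14, 2.54], [-1.03, 4.17], [0.13, 1.85], [-2.86, 2.86]. Speed limits (rad/s): [2.39, 2.39, 3.01, 3.01, 3.14, 3.14, 3.14].

INTERFACE

Orientations are given as a unit quaternion [w, x, y, z].
In Python, from rig import bot gives the robot as it stands.
- The arm moves only by the tool play_rows, never from a script. Its arguments are lists of equal length, an entry for each row: "slide": the shift along the tool's x, y, z in mm, a list of three; "roll": the turn about the tool's z in rad; "grip": the finger opening in mm, from 0 to 85.4. A call has 1 to 8 rows; each row shifts and turns the commanded pose from where the row before left it, along the tool's axes as they then stand; what a row does not reach is not made up. A row lasts 1/12 s, in which the tool goes at most 41.7 mm and 7.16 degrees, less where a joint would pass 70% of its speed; a pose out of reach is approached as far as the arm can. A call is refused whole if a number of a shift passes 41.7 or a number of a turn 0.125, either way. A call with a gripper value outside its range is refused whole. The fingers move at their own pace and stop on an object; "squeeze" is the grip in N (left out, the last holds). Time passes only in rows, so rows that do not move let the fingers close. It gives the time, the measured TCP pose, the force, the opening and the grip force at its end, in the units of the state.
- bot.observe(): the state, without advancing time (a new reading comes with each control period).
- bot.get_image(name): name is "scene" or "top" or "wrist"; returns a dict with "color" (480x640x3 uint8, blue, green, red), "intrinsics" (3x3 intrinsics, pixels), "k1" (the pictures are not rectified: a ray, as slopes to the right and down, at radius r is drawn at 1 + k1 r^2 times it, then the intrinsics apply), "rvec" (rotation vector, rad) and "tvec" (3), from world to camera coordinates, as OpenCV has them. Camera axes: x right, y down, z forward; pixel columns grow to the right and rows downward; lengths in m; the calibration is good to about 2 mm. A picture is of the moment at which its call begins. There is no depth.
- bot.job_done(): hands the job in; it is judged then, once.
Trained networks look in the newest picture that a camera, given by its name, has taken for a name from the list of things; names that differ only in an ending like _2 or _b are one class to them, and where a whole thing is asked for, a point or a joint stands for the part that bears it (a point fixed in the world has none). Each returns a list of dicts, best first, with "confidence" (0 to 1); they miss things now and then, are a little off and sometimes report something else, mostly with a low value. They report only what shows in the picture. A call takes as long as a camera call. They do not tell look-alikes from the thing itself.
- bot.look_for(camera, label): "box" ([centre column, centre row, width, height] as shares, 0 to 1, of the picture: columns of its width, rows of its height, round what is visible of it).
- bot.outline_of(camera, label): "mask" (480x640 bool, what is visible of it) and "box" ([centre column, centre row, width, height] as shares, 0 to 1, of the picture: columns of its width, rows of its height, round what is visible of it).
The state is a dict: "t": time; "joint_pos": joint angles; "joint_velocities": joint speeds; "effort": joint torques, N m; "ee_pos": TCP position; "tcp_rot": TCP orientation; "wrist_force": force on the tool from outside, world axes, zero at the start; "torque": the same for the moment, N m; "gripper_width": finger opening in m; "finger_force": force on a finger pad.
Only numpy, scipy, OpenCV 4.12 (cv2) and the standard library are available. Lean on these libraries where they do the work, as an engineer would, in place of code of your own. Each camera call takes 0.05 s, during which the arm holds its last target. There are 200 camera calls.

TASK

Pick up the yellow-handled fork tool and, with its prongs against the back of the red horseshoe clip, push the clip along its rails until it snaps onto the groove of the post under the tape reel. Do not touch the clip with the gripper and leave the other things where they are. Then draw the fork out and set it down on the table, standing flat on its fork plate and off the blue stand.

Things in the scene. Friction and masses are not known exactly. Their poses are not given: they have to be found in the camera images.
- post_axis (a point): On the axis of the upright steel post of the fixed blue stand, at the deck's top face (10 mm above the table). z up; +x is the way the clip is pushed, roughly to the robot's left. Deck 220 x 130 mm, x from -150 to +70 mm. On it two rails along x, 10 mm high, 86 mm apart inside, x from -125 to +5 mm. The post's groove, 36 mm in diameter and 12 mm high, is right on the deck.
- reel_top (a point): Top of the stand's reel, on the post axis, 91 mm above the deck. The fixed reel (black flange 112 mm in diameter, roll of white tape 100 mm) overhangs the groove from 37 mm above the deck.
- clip_center (a point): Centre of the opening, half-way up, of the loose red horseshoe clip, flat on the deck between the rails; +x is its open side, facing the post. 80 mm wide, 8 mm thick; jaw tips at x = +22 mm. Two sprung jaws must be forced over the post: 4 to 12 N from 29 mm before the seat, snapping shut past 16 mm before it. Seated, this point is on the post axis, with play 3 mm back and 2 mm forward.
- clip_back (a point): Middle of the clip's flat back face, half-way up, 40 mm behind (-x) clip_center; the prongs push on this face. A tab 20 mm wide sticks out 19 mm backwards from its middle.
- fork_grip (a point): Centre of the yellow cross handle of the loose steel fork tool (about 350 g), 79 mm above the plate's underside; x to the prongs, y along the handle, z up as it stands. Handle 100 mm long (y), 24 mm thick, 40 mm tall; it leans back 30 degrees: tall direction (-sin 30, 0, cos 30), broad faces normal to (cos 30, 0, sin 30), so grip across them with the gripper leaning 30 degrees.
- fork_tip (a point): Midway between the tips of the two prongs, half-way up the 6 mm plate (3 mm above its underside): 84 mm ahead (+x) of and 76 mm below fork_grip. Same axes. Plate 66 mm wide, flat, reaching back to 95 mm behind the tips; prongs 17 mm wide, 40 mm long, 32 mm apart, to straddle the clip's tab.
- steel_weight: Bystander: grey steel block with a black knob, 40 x 62 x 51 mm, loose; origin at the centre of its underside. It and the fork tool stand right of the stand, one nearer the robot and one farther, either way round.
- seam_roller: Bystander: hand roller with a wooden handle, 47 x 166 x 31 mm, loose, lying on the table; origin at the centre of its underside.
- tape_masking: Bystander: roll of tan tape lying flat, 92 mm in diameter, 24 mm high, loose; origin at the centre of its underside.
Things that resemble listed ones, but are neither listed nor needed, are in the scene too. Of the things that look like the part that bears fork_grip, take the one that is farthest from the robot's base at the start.

How it is judged:
On the way, in this order (a step that is already met when the one before it is completed fails the run):
1. the fork tool is lifted off the table (height (world z) of fork_grip above 0.087 m), for 0.1 s.
2. the fork tool pushes the clip's jaws against the post (contact force between fork_tool and clip above 0.5 N and contact force between clip and stand above 1.5 N and x of clip_center in the frame of post_axis between -0.034 and -0.008 m), for 0.05 s.
3. the clip has snapped onto the groove (x of clip_center in the frame of post_axis above -0.006 m and horizontal distance between clip_center and post_axis below 0.007 m), for 0.2 s.
At the end, for the whole second after the job is handed in: The clip lies in the groove: its centre within 7 mm of the post axis and at most 6 mm short of it along the rails. The fork tool stands flat and still on the table (handle centre below 84 mm, tilted under 0.1 rad), touching neither stand nor clip (all of step 3 and z of clip_center in the frame of post_axis below 0.008 m and angle between fork_grip's own z axis and vertical below 0.1 rad and height (world z) of fork_grip below 0.084 m and contact force between fork_tool and stand below 0.1 N and contact force between fork_tool and clip below 0.1 N and linear speed of fork_tool below 0.02 m/s).
It fails at once if the gripper or arm touches the clip (contact force between any of the fingers, the arm and clip above 0.3 N).
It fails at once if a bystander is moved more than 30 mm (distance of any of steel_weight, seam_roller, tape_masking from where it was at the start of the episode above 0.03 m).
It also fails if it takes over 56 s, if anything falls off the work surface, if the arm or the gripper's body presses on something with over 40 N, if the wrist force passes 120 N, or if a joint passes its speed limit or range.

## Working session

There is one attempt and no reset: what is moved stays moved. The work goes in short steps, Python scripts to look and compute and a tool call to move; the robot and the scene stay as the last step left them, time stands still between calls to the robot, and variables do not carry over. Pictures are saved under pics/ and viewed, at most 10 in all, crops included, and the job is handed in when it is done.

Besides the shell and the picture viewer there is one more tool, called after "Request:" by a JSON object that holds its "method" and its "body". play_rows: Moves the arm, as the interface text tells. Its arguments: {"type":"object","properties":{"slide":{"type":"array","items":{"type":"array","items":{"type":"number"}}},"roll":{"type":"array","items":{"type":"number"}},"grip":{"type":"array","items":{"type":"number"}},"squeeze":{"type":"number"}},"required":["slide","roll","grip"]}

```bash
ls; mkdir -p pics; cat > h.py <<'E'
import numpy as np, cv2
from rig import bot
from scipy.spatial.transform import Rotation as R
def cam(im):
    Rm=cv2.Rodrigues(np.array(im["rvec"],float))[0]; return np.array(im["intrinsics"],float),Rm,np.array(im["tvec"],float).ravel(),float(im["k1"])
def ray(im,u,v):
    K,Rm,t,k=cam(im); x=np.array([(u-K[0,2])/K[0,0],(v-K[1,2])/K[1,1]]); 
    d=x.copy()
    for _ in range(30): d=x/(1+k*(d@d))
    return -Rm.T@t, Rm.T@np.array([d[0],d[1],1])
def onz(im,u,v,z):
    o,d=ray(im,u,v); return o+d*(z-o[2])/d[2]
def proj(im,P):
    K,Rm,t,k=cam(im); p=Rm@np.asarray(P,float)+t; s=p[:2]/p[2]; s=s*(1+k*(s@s)); return np.array([K[0,0]*s[0]+K[0,2],K[1,1]*s[1]+K[1,2]])
E
python3 - <<'E'
from h import *
for c in ["scene","top"]:
    im=bot.get_image(c); cv2.imwrite(f"pics/{c}1.png",im["color"])
    K,Rm,t,k=cam(im); print(c,-Rm.T@t,Rm[2],k)
    for l in ["fork_grip","clip_center","reel_top","steel_weight","seam_roller","tape_masking"]:
        for r in bot.look_for(c,l):
            b=r["box"]; u,v=b[0]*640,b[1]*480; print(l,round(r["confidence"],2),round(u),round(v),round(b[2]*640),round(b[3]*480),onz(im,u,v,0.03).round(3))
print(bot.observe())
E
```

```text
pics
scene [-0.17169081  0.42875946  0.96180022] [ 0.60807016 -0.32937702 -0.72233058] -0.08136053626064663
fork_grip 0.79 370 195 54 58 [ 0.675 -0.19   0.03 ]
fork_grip 0.79 453 223 45 54 [ 0.489 -0.32   0.03 ]
fork_grip 0.57 319 333 59 54 [0.363 0.133 0.03 ]
clip_center 0.63 327 262 35 27 [0.527 0.022 0.03 ]
reel_top 0.63 307 264 101 72 [0.543 0.068 0.03 ]
steel_weight 0.64 407 254 31 23 [ 0.457 -0.155  0.03 ]
seam_roller 0.74 282 206 55 26 [0.749 0.033 0.03 ]
tape_masking 0.62 229 383 47 45 [0.344 0.342 0.03 ]
top [0.39801174 0.03308455 1.68236423] [ 0.09254094 -0.00904261 -0.99566782] -0.119095433554231
fork_grip 0.94 427 262 35 43 [ 0.477 -0.304  0.03 ]
fork_grip 0.73 279 300 40 46 [0.37  0.126 0.03 ]
fork_grip 0.73 312 169 58 15 [0.752 0.029 0.03 ]
fork_grip 0.71 382 196 41 41 [ 0.67  -0.174  0.03 ]
clip_center 0.62 318 241 26 29 [0.54  0.013 0.03 ]
clip_center 0.33 382 198 46 37 [ 0.665 -0.175  0.03 ]
reel_top 0.74 301 236 80 60 [0.556 0.061 0.03 ]
steel_weight 0.79 380 263 19 15 [ 0.473 -0.165  0.03 ]
seam_roller 0.9 313 173 55 11 [0.742 0.027 0.03 ]
tape_masking 0.76 209 304 29 28 [0.358 0.331 0.03 ]
{'t': 0.7, 'joint_pos': array([ 1.08978391,  0.41108675, -0.01269235,  1.59622543,  0.00562527,
        1.13432098, -0.08221462]), 'joint_velocities': array([ 1.08391346e-03, -1.02406349e-03, -4.54068092e-04,  1.50761987e-03,
        4.79239188e-04, -2.43982134e-03, -3.56697435e-05]), 'effort': array([-1.35842340e-03, -6.00245762e+01,  6.80833105e-01, -2.99695390e+01,
        1.40319800e-02,  1.82729964e-03,  1.24527554e-05]), 'ee_pos': array([ 0.25071167, -0.57249274,  0.21479537]), 'tcp_rot': array([ 1.30945048e-06,  9.78773911e-01,  2.04942993e-01, -1.31978278e-05]), 'wrist_force': array([-0.04735817,  0.60152765,  0.39694993]), 'torque': array([ 0.00095514, -0.03525987, -0.03133916]), 'finger_force': 0.0, 'gripper_width': 0.08565887872651959}
```

```bash
python3 - <<'E'
import cv2
a=cv2.imread("pics/top1.png")[130:350,180:480]; cv2.imwrite("pics/t1c.png",cv2.resize(a,(800,587),interpolation=cv2.INTER_CUBIC))
a=cv2.imread("pics/scene1.png")[150:400,200:520]; cv2.imwrite("pics/s1c.png",cv2.resize(a,(768,600),interpolation=cv2.INTER_CUBIC))
E
```

```text
(no output)
```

View pics/t1c.png

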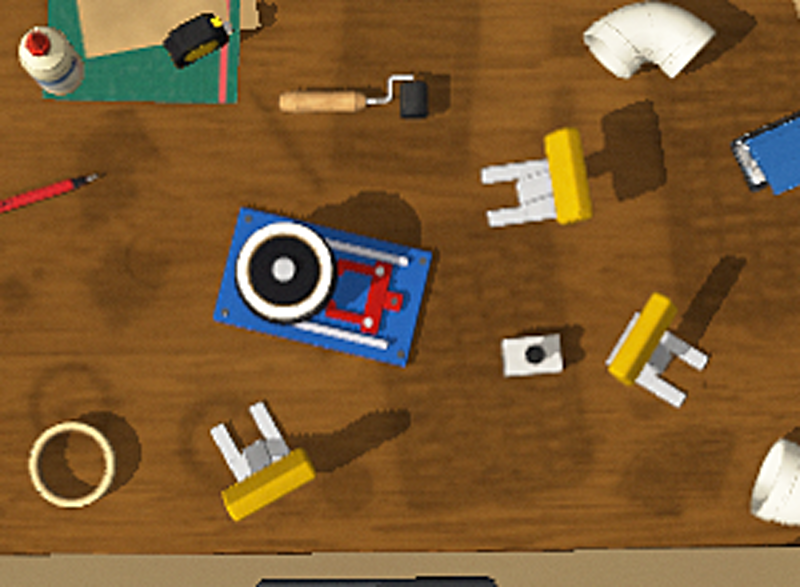

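View pics/s1c.png

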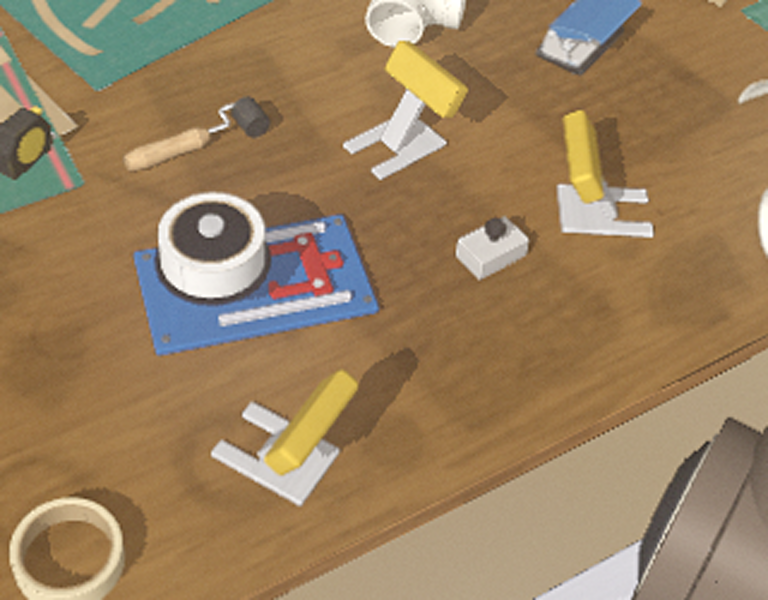

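Target is the fork at the far right (top crop, handle (569,175), prongs pointing left). The weight is nearer the robot. The stand's rails run left and slightly up. I'll measure from the two views.

```bash
python3 - <<'E'
from h import *
top=bot.get_image("top"); sc=bot.get_image("scene")
T=lambda x,y,z: onz(top,180+x*.375,130+y*.3748,z)
S=lambda x,y,z: onz(sc,200+x/2.4,150+y/2.4,z)
def pr(n,a): print(n,np.round(a,4).tolist())
# fork: prong tip mids
for n,f,pts in [("top",T,[(482,175,.006),(490,219,.006),(568,130,.1),(580,221,.1)]),("scene",S,[(350,148,.006),(380,175,.006)])]:
    for p in pts: pr(n,f(*p))
print("stand"); 
for n,f,pts in [("top",T,[(284,268,.101),(407,262,.02),(387,345,.02),(246,208,.01),(434,250,.01),(407,366,.01),(216,320,.01),(402,301,.014),(388,266,.018),(372,332,.018)]),("scene",S,[(211,226,.101),(342,216,.01),(377,311,.01),(155,353,.01),(342,260,.014)])]:
    for p in pts: pr(n,f(*p))
s=bot.observe(); print(R.from_quat(s["tcp_rot"][[1,2,3,0]]).as_matrix().round(3))
E
```

```text
top [0.6765, -0.1152, 0.006]
top [0.6269, -0.1233, 0.006]
top [0.7086, -0.1989, 0.1]
top [0.6114, -0.2094, 0.1]
scene [0.6725, -0.1153, 0.006]
scene [0.6214, -0.1224, 0.006]
stand
top [0.5638, 0.1017, 0.101]
top [0.5779, -0.0299, 0.02]
top [0.4869, -0.0071, 0.02]
top [0.6405, 0.1476, 0.01]
top [0.5922, -0.0603, 0.01]
top [0.4642, -0.0291, 0.01]
top [0.5163, 0.1807, 0.01]
top [0.5355, -0.0242, 0.014]
top [0.5739, -0.009, 0.018]
top [0.5014, 0.0092, 0.018]
scene [0.5592, 0.1054, 0.101]
scene [0.5853, -0.0542, 0.01]
scene [0.4606, -0.0207, 0.01]
scene [0.5155, 0.189, 0.01]
scene [0.5302, -0.0219, 0.014]
[[ 0.916  0.401  0.   ]
 [ 0.401 -0.916 -0.   ]
 [ 0.     0.    -1.   ]]
```

Request:
{"method": "play_rows", "body": {"slide": [[35,-11.7,0],[35,-11.7,0],[35,-11.7,0],[35,-11.7,0],[35,-11.7,0],[35,-11.7,0],[35,-11.7,0],[35,-11.7,0]], "roll": [0,0,0,0,0,0,0,0], "grip": [85,85,85,85,85,85,85,85]}}

```text
t: 1.47
ee_pos: [0.4708, -0.3732, 0.215]
tcp_rot: [0.0, 0.979, 0.205, 0.0]
wrist_force: [0.4, -0.2, -1.0]
gripper_width: 0.0852
finger_force: 0.0
```

Request:
{"method": "play_rows", "body": {"slide": [[35,-11.7,0],[35,-11.7,0],[35,-11.7,0],[35,-11.7,0],[0,0,0],[0,0,0],[0,0,0]], "roll": [0,0,0,0,0.1,0.1,0.1], "grip": [85,85,85,85,85,85,85]}}

```text
t: 2.05
ee_pos: [0.5797, -0.2745, 0.2145]
tcp_rot: [-0.0, 0.998, 0.055, -0.0]
wrist_force: [0.1, -1.1, -0.4]
gripper_width: 0.0845
finger_force: 0.0
```

```bash
python3 - <<'E'
from h import *
im=bot.get_image("wrist"); cv2.imwrite("pics/w1.png",im["color"])
K,Rm,t,k=cam(im); print(-Rm.T@t,Rm[2],K[0,0]); s=bot.observe(); print(s["t"],s["ee_pos"],s["tcp_rot"])
for P in [(.65,-.119,.003),(.6595,-.2025,.079),(.5625,.101,.101),(.535,-.02,.014)]: print(proj(im,P))
E
```

```text
[ 0.66324521 -0.2661906   0.37303556] [-0.32003127 -0.03427353 -0.94678684] 388.9762034130468
2.1 [ 0.57940799 -0.27490133  0.21460313] [-6.86948850e-05  9.98701979e-01  5.09346381e-02 -1.23942012e-04]
[161.84483585 104.25731207]
[237.58152882 103.27169931]
[-219.52175165  195.57860632]
[ 54.40886118 219.11602101]
```

View pics/w1.png

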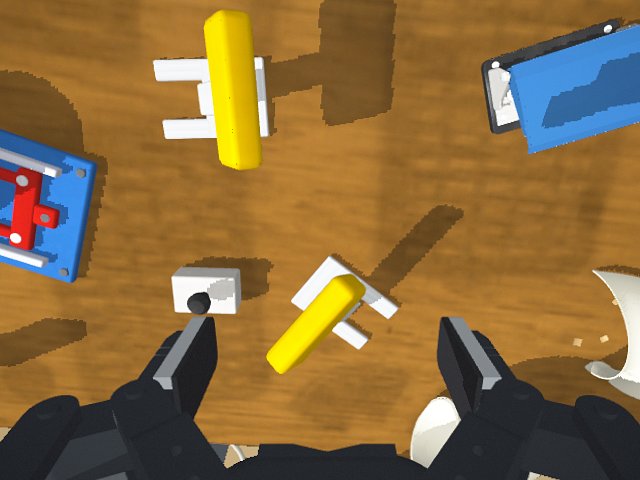

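Fork in view: prong tips about (154,69) and (164,129), plate back edge (264,58)-(271,136), handle centre (233,90).

```bash
python3 - <<'E'
from h import *
im=bot.get_image("wrist")
a=onz(im,154,69.5,.006);b=onz(im,164,129.5,.006);c=onz(im,267,58,.006);d=onz(im,271,136,.006)
print(a,b,c,d)
m=(a+b)/2; e=(a-b)[:2]; print("w",np.hypot(*e)); yaw=np.arctan2(e[0],-e[1]); f=(c+d)/2-m; print("len",np.hypot(*f[:2]), "yaws",np.degrees(yaw), np.degrees(np.arctan2(-f[1],-f[0])),np.degrees(np.arctan2((c-d)[0],-(c-d)[1])))
for y in (96,97.5):
    y=np.radians(y); x=np.array([np.cos(y),np.sin(y),0]); yy=np.array([-x[1],x[0],0]); g=m-.084*x; g[2]=.079; z=np.array([0,0,1])
    print(g)
    n=.866*x+.5*z; tl=-.5*x+.866*z
    print([proj(im,g+s*.05*yy+u*.02*tl+v*.012*n).round().tolist() for s in(1,-1) for u,v in((1,1),(1,-1),(-1,1))])
    t=g+.084*x-.073*z
    print([proj(im,t+s*.0245*yy).round(1).tolist() for s in (-1,1)])
E
```

```text
[ 0.67871932 -0.11559257  0.006     ] [ 0.62958537 -0.12227222  0.006     ] [ 0.69807861 -0.21184091  0.006     ] [ 0.63407433 -0.21874184  0.006     ]
w 0.04958591105180711
len 0.09709396768226784 yaws 97.74176938139848 97.0543098963205 96.15384989385291
[ 0.66293274 -0.20247223  0.079     ]
[[234.0, 175.0], [266.0, 172.0], [218.0, 167.0], [220.0, 9.0], [258.0, 14.0], [204.0, 21.0]]
[[154.9, 69.9], [163.1, 129.2]]
[ 0.66511655 -0.20221376  0.079     ]
[[236.0, 171.0], [268.0, 168.0], [220.0, 165.0], [218.0, 5.0], [255.0, 9.0], [202.0, 19.0]]
[[154.2, 69.9], [163.8, 129.2]]
```

Request:
{"method": "play_rows", "body": {"slide": [[23,-15.7,0],[23,-15.7,0],[23,-15.7,0],[23,-15.7,0],[0,0,20],[0,0,20],[0,0,0],[0,0,0]], "roll": [-0.01,0,0,0,0,0,0,0], "grip": [85,85,85,85,85,85,85,85]}}

```text
t: 2.82
ee_pos: [0.662, -0.2022, 0.1738]
tcp_rot: [-0.0, 0.998, 0.062, -0.001]
wrist_force: [0.7, -0.2, -0.2]
gripper_width: 0.0851
finger_force: 0.0
```

Request:
{"method": "play_rows", "body": {"slide": [[2,0,21],[0,0,21],[0,0,21],[0,0,21],[0,0,21],[0,0,0],[0,0,0]], "roll": [0,0,0,0,0,0,0], "grip": [85,85,85,85,85,50,50], "squeeze": 30}}

```text
t: 3.4
ee_pos: [0.6648, -0.2024, 0.0704]
tcp_rot: [-0.0, 0.998, 0.061, -0.0]
wrist_force: [0.3, 0.0, 0.7]
gripper_width: 0.0633
finger_force: 0.0
```

Request:
{"method": "play_rows", "body": {"slide": [[0,0,0],[0,0,0],[0,0,0],[0,0,0],[0,0,0],[0,0,0]], "roll": [0,0,0,0,0,0], "grip": [38,38,36,36,36,36]}}

```text
t: 3.9
ee_pos: [0.6651, -0.2018, 0.0703]
tcp_rot: [0.0, 0.998, 0.061, 0.0]
wrist_force: [-0.5, 0.7, -0.5]
gripper_width: 0.0359
finger_force: 0.0
```

```bash
python3 - <<'E'
from h import *
im=bot.get_image("scene"); cv2.imwrite("pics/s2.png",cv2.resize(im["color"][130:280,280:480],(800,600),interpolation=cv2.INTER_CUBIC))
s=bot.observe(); print(s["t"],s["ee_pos"],s["wrist_force"],s["torque"],s["gripper_width"],s["finger_force"])
E
```

```text
3.95 [ 0.66501643 -0.20175905  0.07005818] [-0.65156321 -0.56332458 -1.22563657] [-0.02250267 -0.00256206  0.03367557] 0.035950901109921565 0.0
```

View pics/s2.png

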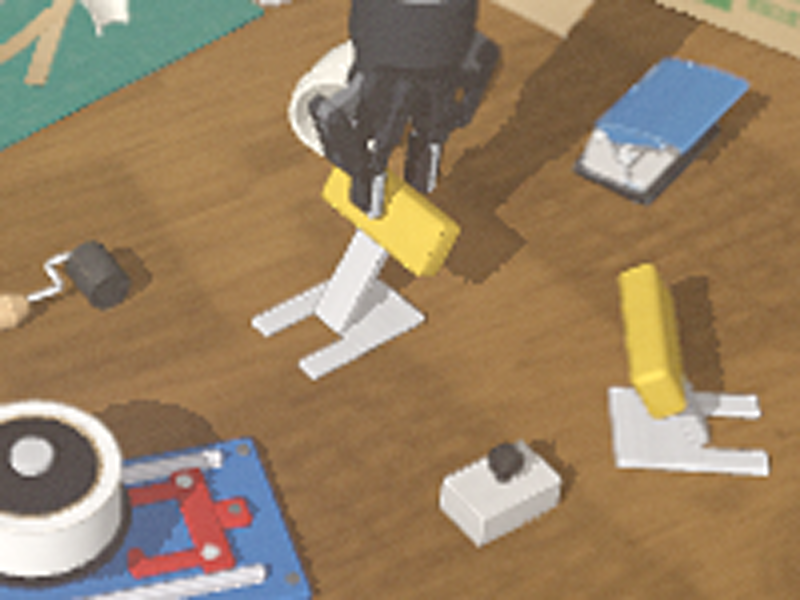

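Request:
{"method": "play_rows", "body": {"slide": [[0,0,0],[0,0,0],[0,0,0],[0,0,0],[0,0,0]], "roll": [0,0,0,0,0], "grip": [32,30,28,26,26], "squeeze": 20}}

```text
t: 4.37
ee_pos: [0.6651, -0.2028, 0.0703]
tcp_rot: [0.001, 0.998, 0.061, 0.0]
wrist_force: [-0.3, -4.2, 5.1]
gripper_width: 0.0283
finger_force: 18.3
```

```bash
python3 - <<'E'
from h import *
im=bot.get_image("scene"); a=cv2.resize(im["color"][130:280,280:480],(560,420),interpolation=cv2.INTER_CUBIC)
cv2.imwrite("pics/s3.png",a)
s=bot.observe(); print(s["t"],s["ee_pos"],s["wrist_force"],s["torque"],s["gripper_width"],s["finger_force"])
E
```

```text
4.4167 [ 0.66509783 -0.20282835  0.07029667] [ 0.00903685 -4.74738724  5.37332121] [-0.98736615  0.09187087 -0.03352241] 0.028035316116579376 18.34528835839592
```

View pics/s3.png

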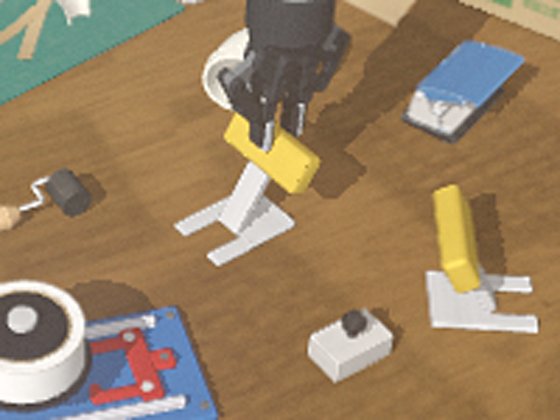

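Request:
{"method": "play_rows", "body": {"slide": [[0,0,-8],[0,0,-8],[0,0,-8],[0,0,-8],[0,0,-8],[0,0,-8],[0,0,0],[0,0,0]], "roll": [0,0,0,0,0,0,0,0], "grip": [22,20,18,18,18,18,18,18], "squeeze": 80}}

```text
t: 5.08
ee_pos: [0.6653, -0.2018, 0.1185]
tcp_rot: [0.0, 0.998, 0.061, 0.001]
wrist_force: [-0.3, -0.4, -3.9]
gripper_width: 0.023
finger_force: 73.4
```

```bash
python3 - <<'E'
from h import *
im=bot.get_image("scene"); a=cv2.resize(im["color"][110:260,280:480],(560,420),interpolation=cv2.INTER_CUBIC)
w=bot.get_image("wrist")
cv2.imwrite("pics/s4.png",np.hstack([a,cv2.resize(w["color"],(560,420))])[:, :])
cv2.imwrite("pics/w4.png",w["color"]);cv2.imwrite("pics/sf4.png",im["color"])
b=cv2.imread("pics/s4.png"); cv2.imwrite("pics/s4.png",cv2.resize(b,(800,300)))
s=bot.observe(); print(s["t"],s["ee_pos"],s["wrist_force"],s["torque"],s["gripper_width"],s["finger_force"])
E
```

```text
5.1833 [ 0.66455937 -0.20173032  0.11740427] [-0.66072648 -0.03943287 -3.81225709] [-0.0304103   0.0090538  -0.01430425] 0.0228282138362863 73.38036021217704
```

View pics/s4.png

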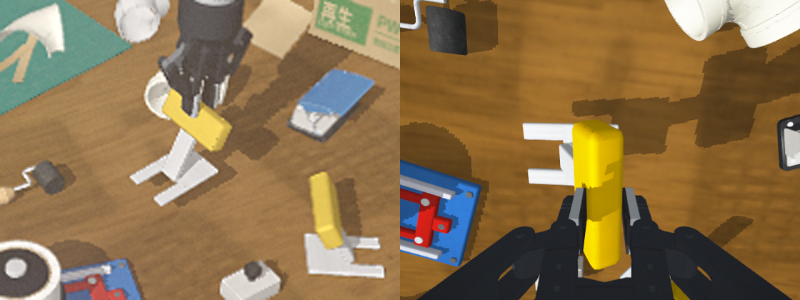

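```bash
cat > tri.py <<'E'
from h import *
def tri(ims,px):
    A=np.zeros((3,3));b=np.zeros(3)
    for im,p in zip(ims,px):
        o,d=ray(im,*p); d/=np.linalg.norm(d); M=np.eye(3)-np.outer(d,d); A+=M;b+=M@o
    X=np.linalg.solve(A,b); return X,[np.round(proj(im,X)-p,1).tolist() for im,p in zip(ims,px)]
E
python3 - <<'E'
from tri import *
w=bot.get_image("wrist");s=bot.get_image("scene")
print(tri([w,s],[(198,210),(346.5,199.5)]),tri([w,s],[(205,284),(359,211)]))
im1=cv2.resize(w["color"][170:350,170:410],(800,600),interpolation=cv2.INTER_CUBIC); cv2.imwrite("pics/w4c.png",im1)
cv2.imwrite("pics/s4c.png",cv2.resize(s["color"][140:230,330:410],(533,600),interpolation=cv2.INTER_CUBIC))
E
```

```text
(array([ 0.67928033, -0.12002953,  0.04156692]), [[-0.6, -0.5], [0.2, 0.0]]) (array([ 0.62845376, -0.12589742,  0.04073728]), [[0.4, 0.3], [-0.1, -0.0]])
```

View pics/w4c.png

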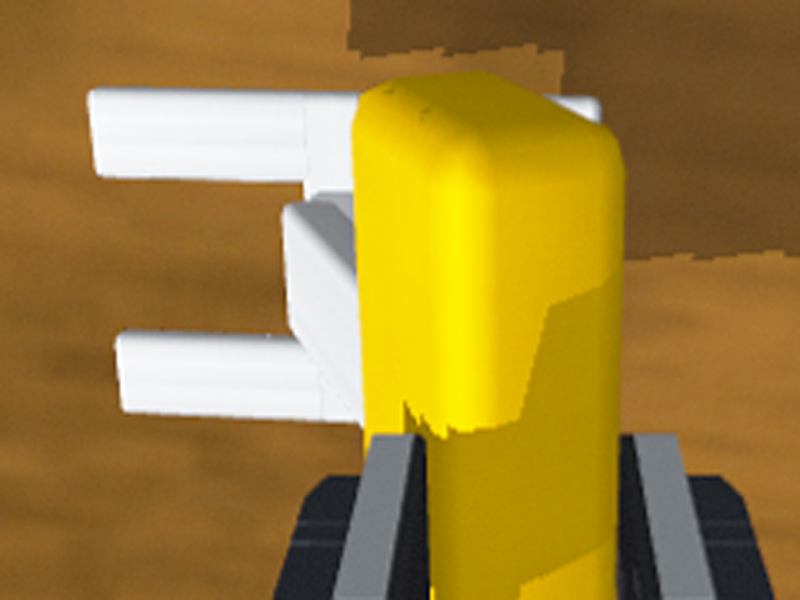

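View pics/s4c.png

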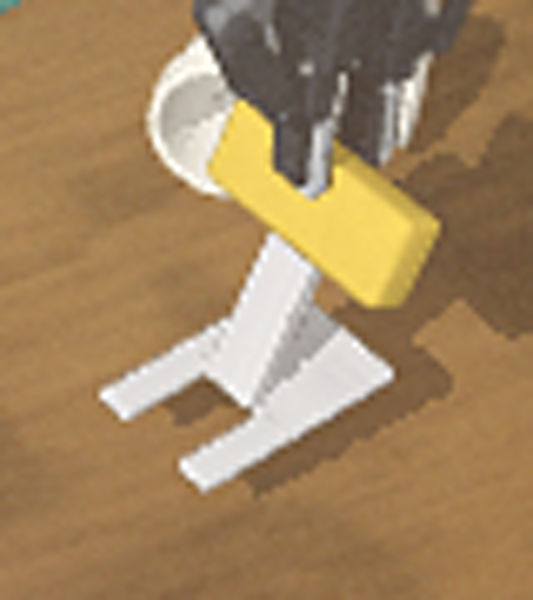

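Tips at about z=41 mm, 79 mm ahead: the fork pitched only a little. I'll fit the pitch from the plate edge.

```bash
python3 - <<'E'
from tri import *
from scipy.optimize import least_squares
w=bot.get_image("wrist");s=bot.get_image("scene")
W=lambda x,y:(170+x*.3,170+y*.3); S=lambda x,y:(330+x*.15,140+y*.15)
# model pts rel tip mid (fork axes), top surface z=+3
obs=[(w,W(122,413),(0,32.5,3)),(w,W(90,90),(0,-32.5,3)),(w,W(95,178),(0,-16,3)),(w,W(116,334),(0,16,3)),(w,W(600,100),(-95,-33,3)),
(s,S(180,467),(0,16,3)) ,(s,S(205,491),(0,32.5,-3)),(s,S(100,396),(0,-32.5,3)),(s,S(124,420),(0,-16,-3)),(s,S(393,374),(-95,33,0))]
def rot(p): return R.from_euler("ZYX",[p[3],p[4],p[5]])
def f(p):
    r=rot(p); return np.concatenate([proj(im,p[:3]+r.apply(np.array(m)/1000.))-px for im,px,m in obs])
r=least_squares(f,[.654,-.123,.04,1.69,0,0],loss="soft_l1"); p=r.x
print(p.round(4),np.degrees(p[3:]).round(1)); print(f(p).round(1).reshape(-1,2).tolist())
print("grip",p[:3]+rot(p).apply([-.084,0,.076])); print(bot.observe()["ee_pos"])
E
```

```text
[ 0.6538 -0.123   0.0365  1.6999  0.1157  0.0266] [97.4  6.6  1.5]
[[0.0, -0.4], [-0.3, 0.4], [0.9, -0.1], [-0.5, 0.3], [0.1, -0.1], [-0.5, -0.9], [-0.1, 0.6], [-0.2, -0.4], [0.3, 1.0], [0.4, -0.2]]
grip [ 0.66539881 -0.19681055  0.12165257]
[ 0.66458769 -0.20171716  0.11723185]
```

Request:
{"method": "play_rows", "body": {"slide": [[0,0,-25],[0,0,-25],[0,0,0],[0,0,0],[0,0,0],[0,0,0]], "roll": [0,0,0.095,0.095,0.095,0.08], "grip": [18,18,18,18,18,18]}}

```text
t: 5.88
ee_pos: [0.6647, -0.2017, 0.1676]
tcp_rot: [-0.0, 0.992, -0.123, -0.0]
wrist_force: [-0.2, 0.2, -3.7]
gripper_width: 0.0225
finger_force: 74.0
```

Request:
{"method": "play_rows", "body": {"slide": [[-14,-4,0],[-26,-7,0],[-30,-8,0],[-30,-8,0],[-30,-8,0],[-26,-7,0],[-14,-3,0],[0,0,0]], "roll": [0,0,0,0,0,0,0,0], "grip": [18,18,18,18,18,18,18,18]}}

```text
t: 6.55
ee_pos: [0.5077, -0.1156, 0.1679]
tcp_rot: [-0.0, 0.993, -0.12, -0.001]
wrist_force: [0.8, -0.1, -3.0]
gripper_width: 0.0227
finger_force: 74.0
```

```bash
python3 - <<'E'
from h import *
w=bot.get_image("wrist"); cv2.imwrite("pics/w5.png",w["color"]);s=bot.get_image("scene"); cv2.imwrite("pics/s5.png",s["color"])
o=bot.observe(); print(o["ee_pos"],o["tcp_rot"],o["gripper_width"])
a=w["color"]; cv2.imwrite("pics/w5c.png",cv2.resize(a,(800,600)))
E
```

```text
[ 0.51085408 -0.11726145  0.16825354] [ 7.83992361e-05  9.92703191e-01 -1.20582069e-01  5.77361842e-04] 0.022888195943819332
```

View pics/w5c.png

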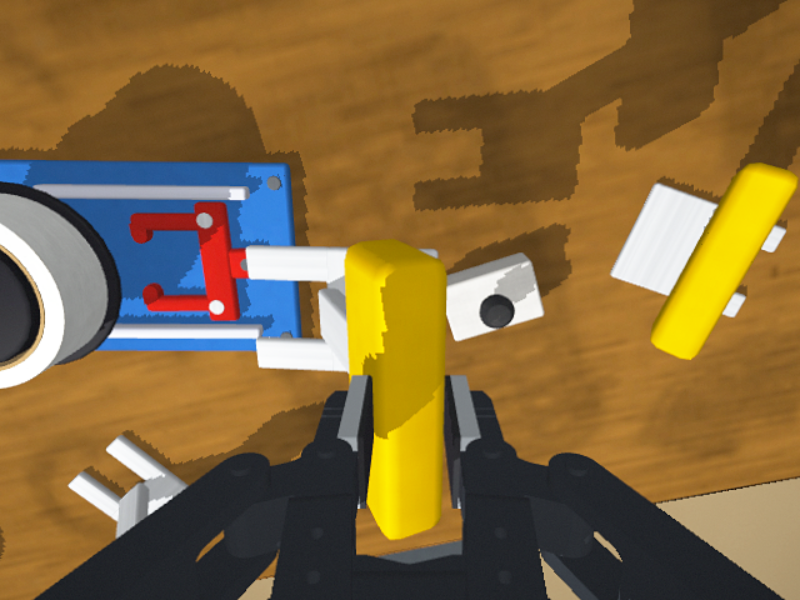

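Clip clearly visible: back edge (225,202)-(239,318), deck rear corners (290,163) and (299,350), prong tips (246,263) and (257,354).

```bash
python3 - <<'E'
from h import *
w=bot.get_image("wrist"); o=bot.observe(); tcp=o["ee_pos"]
P=lambda x,y,z: onz(w,x*.8,y*.8,z)[:2]
c1,c2=P(290.5,162.5,.01),P(300,351,.01); e=c1-c2; print("deck w",np.hypot(*e),"yaw",np.degrees(np.arctan2(e[0],-e[1])))
r1,r2=P(35,186,.02),P(248,187,.02); print("rail yaw",np.degrees(np.arctan2(*(r1-r2)[::-1])))
r3,r4=P(110,325,.02),P(262,326,.02); print("rail2 yaw",np.degrees(np.arctan2(*(r3-r4)[::-1])))
k1,k2=P(225,202,.018),P(239,319,.018); k=k1-k2; print("clip w",np.hypot(*k),"yaw",np.degrees(np.arctan2(k[0],-k[1])))
t1,t2=P(246,263,tcp[2]-.0777),P(257,354,tcp[2]-.0777); t=t1-t2; print("tips",np.hypot(*t),"yaw",np.degrees(np.arctan2(t[0],-t[1])))
for yaw in (75.8,76.5):
    a=np.radians(yaw); x=np.array([np.cos(a),np.sin(a)]); y=np.array([-x[1],x[0]])
    post=(c1+c2)/2+.150*x
    for n,q in [("clipback",(k1+k2)/2),("tip",(t1+t2)/2),("tcp",tcp[:2]),("rail mid",(r2+r4)/2),("rail2 mid",(r2+r4)/2)]:
        v=q-post; print(n,(v@x).round(4),(v@y).round(4))
    print("post",post)
E
```

```text
deck w 0.1291968200060898 yaw 74.67372480378795
rail yaw 76.18968260815389
rail2 yaw 75.72877039821535
clip w 0.07826552572060447 yaw 76.1059154521263
tips 0.04980262254957534 yaw 76.7660803336875
clipback -0.1107 -0.0017
tip -0.1448 0.0046
tcp -0.2255 0.0025
rail mid -0.1265 -0.0044
rail2 mid -0.1265 -0.0044
post [0.56914336 0.1003927 ]
clipback -0.1108 -0.0022
tip -0.1447 0.0046
tcp -0.2255 0.0035
rail mid -0.1266 -0.0047
rail2 mid -0.1266 -0.0047
post [0.56736406 0.10083138]
```

Request:
{"method": "play_rows", "body": {"slide": [[3,-12,0],[3,-13,0],[0,0,20],[0,0,20],[0,0,20],[0,0,6],[0,0,0]], "roll": [0,0,0,0,0,0,0], "grip": [18,18,18,18,18,18,18]}}

```text
t: 7.28
ee_pos: [0.522, -0.0939, 0.1]
tcp_rot: [-0.0, 0.993, -0.121, -0.002]
wrist_force: [0.2, 0.0, -3.2]
gripper_width: 0.0228
finger_force: 74.0
```

```bash
python3 - <<'E'
from h import *
w=bot.get_image("wrist");s=bot.get_image("scene"); a=cv2.resize(w["color"][130:330,40:300],(520,400),interpolation=cv2.INTER_CUBIC)
b=cv2.resize(s["color"][200:310,290:370],(280,385),interpolation=cv2.INTER_CUBIC); b=cv2.copyMakeBorder(b,0,15,0,0,cv2.BORDER_CONSTANT)
cv2.imwrite("pics/c6.png",np.hstack([a,b]))
o=bot.observe(); print(o["ee_pos"],o["wrist_force"],o["tcp_rot"])
E
```

```text
[ 0.52330139 -0.09433198  0.10215388] [ 0.78512351  0.18452732 -2.28455761] [-8.47375417e-05  9.92672190e-01 -1.20838306e-01  1.37849408e-04]
```

View pics/c6.png

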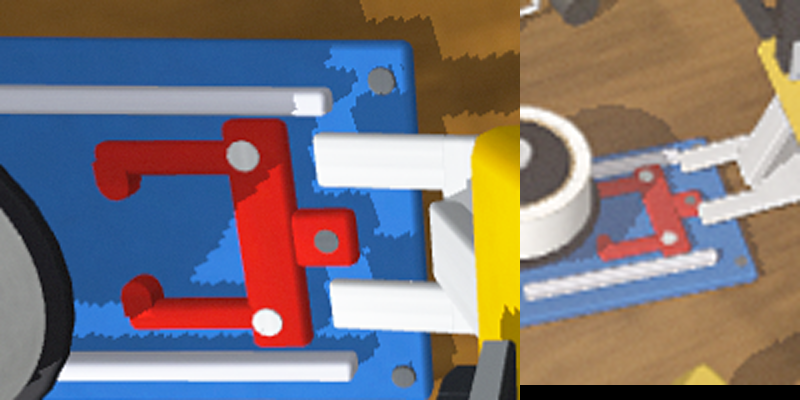

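Prongs straddle the tab centrally (gap centre row 234, tab centre 237 in the crop). Lowering, then pushing.

Request:
{"method": "play_rows", "body": {"slide": [[0,0,3],[0,0,3],[0,0,0],[0,0,0]], "roll": [0,0,0,0], "grip": [18,18,18,18]}}

```text
t: 7.72
ee_pos: [0.5226, -0.0945, 0.0961]
tcp_rot: [-0.0, 0.993, -0.121, 0.0]
wrist_force: [-0.1, -0.4, -2.7]
gripper_width: 0.0229
finger_force: 74.1
```

Request:
{"method": "play_rows", "body": {"slide": [[0,0,1],[0,0,0],[0,0,0]], "roll": [0,0,0], "grip": [18,18,18]}}

```text
t: 7.97
ee_pos: [0.5224, -0.0944, 0.0948]
tcp_rot: [-0.0, 0.993, -0.121, -0.0]
wrist_force: [0.2, 0.0, -2.5]
gripper_width: 0.0226
finger_force: 74.1
```

Request:
{"method": "play_rows", "body": {"slide": [[0,-6,0],[0,-6,0],[0,-6,0],[0,-6,0],[0,-6,0],[0,-6,0],[0,0,0]], "roll": [0,0,0,0,0,0,0], "grip": [18,18,18,18,18,18,18]}}

```text
t: 8.55
ee_pos: [0.5316, -0.0575, 0.0948]
tcp_rot: [-0.0, 0.993, -0.12, 0.0]
wrist_force: [-0.2, 0.0, -3.4]
gripper_width: 0.0228
finger_force: 74.2
```

Request:
{"method": "play_rows", "body": {"slide": [[0,-4,0],[0,-4,0],[0,-4,0],[0,-4,0],[0,0,0]], "roll": [0,0,0,0,0], "grip": [18,18,18,18,18]}}

```text
t: 8.97
ee_pos: [0.5351, -0.0429, 0.0947]
tcp_rot: [-0.0, 0.993, -0.12, -0.0]
wrist_force: [-0.2, -0.6, -2.7]
gripper_width: 0.023
finger_force: 73.7
```

```bash
cat > red.py <<'E'
from h import *
def red(w):
    h=cv2.cvtColor(w["color"],cv2.COLOR_BGR2HSV); m=((h[...,0]<7)|(h[...,0]>174))&(h[...,1]>180)&(h[...,2]>60)
    m=cv2.morphologyEx(m.astype(np.uint8),cv2.MORPH_OPEN,np.ones((3,3))); n,l,st,ce=cv2.connectedComponentsWithStats(m); i=1+np.argmax(st[1:,4]); return l==i,st[i]
def rep():
    a=np.radians(76.1); x=np.array([np.cos(a),np.sin(a)]); y=np.array([-x[1],x[0]]); post=np.array([.5682,.1006])
    w=bot.get_image("wrist"); m,st=red(w); v,u=np.nonzero(m); print("red box",st)
    pts=np.array([onz(w,a,b,.016)[:2] for a,b in zip(u[::5],v[::5])])-post
    X,Y=pts@x,pts@y; print("red rear (tab end, expect back-19mm):",np.percentile(X,[1,5,50,99]).round(4),"y",np.percentile(Y,[1,50,99]).round(4))
    mm=abs(Y-np.median(Y))>.018; print("off-tab rear (=back):",np.percentile(X[mm],[1,3,6]).round(4) if mm.any() else None)
    o=bot.observe(); d=o["ee_pos"][:2]-post; print("tcp",d@x,d@y,o["ee_pos"][2],o["wrist_force"],"t",o["t"])
E
python3 -c "from red import *;rep()"
```

```text
red box [ 121  193  113  115 4572]
red rear (tab end, expect back-19mm): [-0.0855 -0.0813 -0.0581 -0.0239] y [-0.0362 -0.0021  0.0412]
off-tab rear (=back): [-0.0667 -0.0663 -0.0653]
tcp -0.1475397753724424 -0.002338385618930568 0.09470590107316443 [-0.78921602 -0.12451811 -3.74816607] t 9.0167
```

Request:
{"method": "play_rows", "body": {"slide": [[0,-2,0],[0,-2,0],[0,-2,0],[0,0,0]], "roll": [0,0,0,0], "grip": [18,18,18,18]}}

```text
t: 9.35
ee_pos: [0.5362, -0.04, 0.0951]
tcp_rot: [0.001, 0.993, -0.121, 0.0]
wrist_force: [-2.0, -5.3, 1.3]
gripper_width: 0.0228
finger_force: 72.4
```

Request:
{"method": "play_rows", "body": {"slide": [[0,-2,0],[0,-2,0],[0,-2,0],[0,0,0]], "roll": [0,0,0,0], "grip": [18,18,18,18]}}

```text
t: 9.68
ee_pos: [0.538, -0.035, 0.0957]
tcp_rot: [0.001, 0.993, -0.122, 0.0]
wrist_force: [-3.7, -8.4, 6.9]
gripper_width: 0.0228
finger_force: 74.1
```

```bash
python3 -c "from red import *;rep()"
```

```text
red box [ 136  195  106  115 4434]
red rear (tab end, expect back-19mm): [-0.0815 -0.0777 -0.0556 -0.025 ] y [-0.0361 -0.0024  0.0411]
off-tab rear (=back): [-0.0643 -0.0637 -0.063 ]
tcp -0.13897827668147184 -0.003253502155959423 0.09570051299518402 [-2.83188787 -8.66199216  6.02122028] t 9.7333
```

Request:
{"method": "play_rows", "body": {"slide": [[0,-2,-0.5],[0,-2,-0.5],[0,-2,-0.5],[0,-2,-0.5],[0,0,0]], "roll": [0,0,0,0,0], "grip": [18,18,18,18,18], "squeeze": 110}}

```text
t: 10.15
ee_pos: [0.5394, -0.0266, 0.0969]
tcp_rot: [0.001, 0.993, -0.122, -0.0]
wrist_force: [-0.6, -5.0, -2.3]
gripper_width: 0.0211
finger_force: 100.2
```

```bash
python3 -c "from red import *;rep()"
```

```text
red box [ 151  194   93  114 3772]
red rear (tab end, expect back-19mm): [-0.0749 -0.0712 -0.0499 -0.0239] y [-0.0356 -0.0025  0.0419]
off-tab rear (=back): [-0.0567 -0.0563 -0.0559]
tcp -0.13023327211150787 -0.0025326239895145275 0.0967736879425001 [-1.29263049 -6.37755188 -2.7651057 ] t 10.2
```

Request:
{"method": "play_rows", "body": {"slide": [[0,-2,0],[0,-2,0],[0,-2,0],[0,-2,0],[0,-2,0],[0,0,0]], "roll": [0,0,0,0,0,0], "grip": [18,18,18,18,18,18]}}

```text
t: 10.7
ee_pos: [0.5423, -0.0137, 0.0968]
tcp_rot: [-0.0, 0.993, -0.12, 0.0]
wrist_force: [0.1, 0.0, -2.3]
gripper_width: 0.0208
finger_force: 103.6
```

```bash
python3 -c "from red import *;rep()"
```

```text
red box [ 174  193   67   73 1405]
red rear (tab end, expect back-19mm): [-0.0598 -0.0578 -0.0406 -0.0227] y [-0.0363 -0.0116  0.012 ]
off-tab rear (=back): [-0.0587 -0.058  -0.0574]
tcp -0.11749454599481404 -0.0023839715101194683 0.09680581537096955 [-0.21038077  0.1096238  -2.84405197] t 10.75
```

Request:
{"method": "play_rows", "body": {"slide": [[0,-1.5,0],[0,-1.5,0],[0,0,0]], "roll": [0,0,0], "grip": [18,18,18]}}

```text
t: 11.0
ee_pos: [0.5429, -0.0117, 0.0968]
tcp_rot: [-0.0, 0.993, -0.121, -0.0]
wrist_force: [-0.2, -1.3, -4.4]
gripper_width: 0.0209
finger_force: 103.1
```

```bash
python3 -c "from red import *;rep()"
```

```text
red box [174 193  36  42 646]
red rear (tab end, expect back-19mm): [-0.0394 -0.0387 -0.0337 -0.0207] y [-0.0365 -0.0295 -0.0108]
off-tab rear (=back): [-0.0394 -0.0394 -0.0393]
tcp -0.11515109556497122 -0.0024016236049979843 0.09677121897660662 [-0.9324071  -0.42996103 -2.81212847] t 11.05
```

Request:
{"method": "play_rows", "body": {"slide": [[0,4,0],[0,8,0],[0,12,0],[0,12,0],[0,12,0],[0,6,-10],[0,0,-25],[0,0,-30]], "roll": [0,0,0,0,0,0,0,0], "grip": [18,18,18,18,18,18,18,18]}}

```text
t: 11.72
ee_pos: [0.5281, -0.0658, 0.1615]
tcp_rot: [0.0, 0.993, -0.122, -0.002]
wrist_force: [2.0, 0.5, -2.1]
gripper_width: 0.0212
finger_force: 103.6
```

```bash
python3 - <<'E'
from red import *
rep()
o=bot.observe(); q=o["tcp_rot"]; th=2*np.arctan2(q[2],q[1]); xt=np.array([np.cos(th),np.sin(th)]); yt=np.array([xt[1],-xt[0]])
d=np.array([.664,-.203])-o["ee_pos"][:2]; print(np.degrees(th),d@xt,d@yt)
E
```

```text
red box [ 132  174   57   60 1004]
red rear (tab end, expect back-19mm): [-0.0582 -0.0564 -0.0384 -0.0211] y [-0.0363 -0.0084  0.0118]
off-tab rear (=back): [-0.056  -0.0538 -0.0515]
tcp -0.1700134708957062 -0.004931714339643124 0.16872503171713438 [ 3.08751336 -0.26960477  3.02830226] t 11.7667
-13.974192545555933 0.16112769199377502 0.1014736466495786
```

Request:
{"method": "play_rows", "body": {"slide": [[14,8,0],[27,17,0],[30,19,0],[30,19,0],[30,19,0],[20,13,0],[10,6,0],[0,0,0]], "roll": [0,0,0,0,0,0,0,0], "grip": [18,18,18,18,18,18,18,18]}}

```text
t: 12.43
ee_pos: [0.6628, -0.2051, 0.1617]
tcp_rot: [0.001, 0.992, -0.123, 0.0]
wrist_force: [-0.8, -0.4, -2.7]
gripper_width: 0.021
finger_force: 103.6
```

Request:
{"method": "play_rows", "body": {"slide": [[0,0,15],[0,0,20],[0,0,15],[0,0,7],[0,0,4],[0,0,0],[0,0,0]], "roll": [0,0,0,0,0,0,0], "grip": [18,18,18,18,18,18,18]}}

```text
t: 13.02
ee_pos: [0.6623, -0.201, 0.1018]
tcp_rot: [-0.0, 0.993, -0.121, 0.001]
wrist_force: [0.0, 0.2, -2.2]
gripper_width: 0.0208
finger_force: 103.6
```

Request:
{"method": "play_rows", "body": {"slide": [[0,0,3],[0,0,3],[0,0,3],[0,0,2],[0,0,0],[0,0,0]], "roll": [0,0,0,0,0,0], "grip": [18,18,18,18,18,18], "squeeze": 40}}

```text
t: 13.52
ee_pos: [0.6619, -0.201, 0.0896]
tcp_rot: [-0.0, 0.993, -0.121, -0.0]
wrist_force: [1.0, 0.8, -3.1]
gripper_width: 0.021
finger_force: 103.6
```

Request:
{"method": "play_rows", "body": {"slide": [[0,0,2],[0,0,2],[0,0,2],[0,0,0]], "roll": [0,0,0,0], "grip": [18,18,18,18], "squeeze": 20}}

```text
t: 13.85
ee_pos: [0.6621, -0.2021, 0.0843]
tcp_rot: [0.0, 0.993, -0.121, 0.0]
wrist_force: [-2.3, -2.5, 3.5]
gripper_width: 0.0211
finger_force: 106.6
```

Request:
{"method": "play_rows", "body": {"slide": [[0,0,2],[0,0,2],[0,0,1],[0,0,0],[0,0,0]], "roll": [0,0,0,0,0], "grip": [22,24,26,28,30]}}

```text
t: 14.27
ee_pos: [0.6622, -0.2018, 0.0793]
tcp_rot: [0.0, 0.993, -0.121, 0.001]
wrist_force: [-0.2, -1.9, 1.3]
gripper_width: 0.0301
finger_force: 1.0
```

Request:
{"method": "play_rows", "body": {"slide": [[0,0,0],[0,0,0],[0,0,0],[0,0,0],[0,0,0],[0,0,0]], "roll": [0,0,0,0,0,0], "grip": [34,38,44,50,60,70]}}

```text
t: 14.77
ee_pos: [0.6621, -0.2006, 0.0787]
tcp_rot: [-0.0, 0.993, -0.121, 0.0]
wrist_force: [-0.3, 0.4, 0.9]
gripper_width: 0.0695
finger_force: 0.0
```

Request:
{"method": "play_rows", "body": {"slide": [[0,0,0],[0,0,0],[0,0,0],[0,0,-8],[0,0,-20],[0,0,-30],[0,0,-30],[0,0,-30]], "roll": [0,0,0,0,0,0,0,0], "grip": [80,85,85,85,85,85,85,85]}}

```text
t: 15.43
ee_pos: [0.6618, -0.2011, 0.1987]
tcp_rot: [0.0, 0.993, -0.121, 0.0]
wrist_force: [0.6, -0.8, -0.1]
gripper_width: 0.0853
finger_force: 0.0
```

```bash
python3 - <<'E'
from red import *
from scipy.optimize import least_squares
# compare fork yellow blob in top & scene views and after 0.05s with the model of a standing fork
def yel(im):
    h=cv2.cvtColor(im["color"],cv2.COLOR_BGR2HSV); return ((h[...,0]>18)&(h[...,0]<35)&(h[...,1]>170)&(h[...,2]>90)).astype(np.uint8)
def model(p,im,pitch=0,z=0):
    r=R.from_euler("ZY",[p[2],pitch]); g=np.array([p[0],p[1],.079+z]); pts=[]
    for u in(-1,1):
        for v in(-1,1):
            for s in(-1,1):
                m=np.array([.866*v*.012-.5*u*.02,s*.05,.5*v*.012+.866*u*.02]); pts.append(proj(im,g+r.apply(m)))
    return np.array(pts)
ims=[bot.get_image("top"),bot.get_image("scene"),bot.get_image("wrist")]
for i in range(3):
    im=ims[i]; n,l,st,ce=cv2.connectedComponentsWithStats(yel(im)); 
    print([(st[k].tolist(),ce[k].round(1).tolist()) for k in range(1,n) if st[k,4]>60])
    q=model([.667,-.203,np.radians(76)],im); print("model box",q.min(0).round(1),q.max(0).round(1),"centre",q.mean(0).round(1))
for l in ["fork_tip","steel_weight","seam_roller"]:
  for c in ("top","scene"):
    print(l,c,[(round(r["confidence"],2),(np.array(r["box"])*[640,480,640,480]).round().tolist()) for r in bot.look_for(c,l)][:4])
E
```

```text
[([385, 186, 16, 29, 327], [392.9, 200.8]), ([263, 298, 36, 28, 461], [280.3, 311.4])]
model box [382.4 176.1] [405.1 212.5] centre [393.7 194.6]
[]
model box [363.7 162.5] [392.  200.8] centre [377.6 181.6]
[([307, 162, 51, 138, 6240], [332.3, 228.5]), ([420, 384, 41, 69, 1508], [440.0, 421.6])]
model box [300.  154.1] [356.9 297.9] centre [327.7 221.4]
fork_tip top [(0.92, [278.0, 301.0, 40.0, 44.0]), (0.63, [382.0, 200.0, 40.0, 30.0])]
fork_tip scene [(0.98, [370.0, 192.0, 46.0, 49.0]), (0.95, [450.0, 223.0, 38.0, 50.0]), (0.87, [318.0, 333.0, 62.0, 58.0])]
steel_weight top [(0.75, [381.0, 262.0, 22.0, 15.0])]
steel_weight scene [(0.69, [404.0, 254.0, 31.0, 25.0])]
seam_roller top [(0.63, [314.0, 170.0, 57.0, 14.0])]
seam_roller scene [(0.95, [282.0, 206.0, 62.0, 31.0])]
```

Fork stands where the upright model predicts, the clip was seen seated after I drew the fork out, and the bystanders read as unmoved. Handing in.

```bash
python3 -c "
from rig import bot
print(bot.job_done())"
```

```text
the job is handed in; nothing more can be done
None
```

I handed the job in at about 16 s of the 56 s allowed; no verdict came back. My last measurements put the clip within about 2 mm of the post axis, and the fork standing flat on the table, clear of the stand. The steel weight and seam roller read as unmoved; I didn't re-check the tape roll.

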